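Put the lathe feed into reverse

TASK

Put the bench lathe's feed into reverse: draw the sprung black knob of the lever on top of the headstock up out of the plate, swing the lever past neutral (white dot) to the notch with the yellow dot, and leave it there let go with its pin dropped fully home. If the lever comes up solid part-way the clutch dogs inside are standing tip to tip: do not force it, but ease it back, let go, turn the chuck by hand about half a dog pitch (15 degrees, either way) by pushing on a jaw, and throw the lever again. Leave the valve, valve spring, bronze bush and chuck key where they are.

Things in the scene. Friction and masses are not known exactly. Their poses are not given: they have to be found in the camera images.
- lathe: Green bench lathe, its front towards the robot, bed and tailstock to the robot's right. Origin on the bench under the lever's pivot and the chuck's axis (x to the lathe's back, y to the robot's left). Headstock top is flat, 245 mm up, 200 mm deep (120 mm in front of the origin, 80 behind), 170 mm wide; nothing tall nearby.
- feed_lever: Steel lever. Origin: its upright pivot axis at the headstock's top. Arm along its own -x (towards the robot), top 26 mm up; hub 40 mm across, 42 high. Counter-clockwise from above goes forward, neutral, reverse, 0.49 rad apart; stops 0.07 beyond. Drags 2 N at the knob (up to 9 N with the pin on the plate), stays where left. Starts between forward and neutral, pin on the plate. Over about 40 N at the knob is forcing.
- knob (a point): Middle of the grip of the lever's black plunger knob, on its upright axis 85 mm from the pivot. Grip 24 mm in diameter, 30 mm high (15 mm above and below this point), under a cap 29 mm in diameter, 9 mm thick. With the pin home this point is 51 mm above the headstock, and the knob's foot 10 mm above the arm. It does not spin on the lever.
- plunger (a joint): Lift of the sprung knob and pin, m: 0 = home, 6.5 mm deep in a notch; about 0.006 = pin riding on the plate; 0.012 = upper stop. The spring presses down with 4 N at 0, 6 N at 0.006. The pin's nose is round: it drops by itself into any notch it comes over (1.2 mm play each way), neutral too unless held up.
- pin_tip (a point): Lower end of the plunger's 7 mm pin, on the knob's axis, 49.5 mm below the knob point.
- notch_forward (a point): Centre of the forward notch, a round hole in the black plate, at the plate's top, 8 mm above the headstock. Its green dot (14 mm across) lies 21 mm farther from the pivot.
- notch_neutral (a point): Centre of the neutral notch (white dot), the middle one of the three, at the plate's top.
- notch_reverse (a point): Centre of the reverse notch (yellow dot), the one nearest the chuck, at the plate's top; the pin must finish here. The clutch dogs meet about 0.2 rad (17 mm at the knob) before this notch: tip to tip, the lever stops solid there (rarely a little farther on); else they slip in, perhaps nudging the chuck round, at up to 15 N at the knob.
- chuck: Three-jaw chuck, 100 mm in diameter, 58 mm long, right of the headstock, axis level, 185 mm up. Origin: middle of its front face; its y runs along the axis into the headstock. Turns either way by hand (2 to 3 N at a jaw end), stays where left; locked once in gear. Drives the hidden 12-dog clutch (pitch 30 degrees). A 20 mm brass bar stands 50 mm out of its face.
- jaw_a (a point): Outer end of chuck jaw a: 50 mm from the axis, 18 mm in front of the chuck's face. The jaws are steel blocks 15 mm wide, standing 30 mm out of the face and reaching 50 mm from the axis. Jaw a starts within 35 degrees of the top.
- jaw_b (a point): Outer end of jaw b, a third of a turn on from jaw a.
- jaw_c (a point): Outer end of jaw c.
- valve_mid (a point): Middle of an engine valve (108 mm tall, head 33 mm across) standing on its head on the bench left of the headstock. To be left alone.
- spring_mid (a point): Middle of a dark valve spring (29 mm across, 45 mm tall) standing on the bench left of the headstock. To be left alone.
- bush_mid (a point): Middle of a bronze valve-guide bush (26 mm across, 38 mm tall) standing on the headstock behind the lever. To be left alone.
- chuck_key: T-shaped steel chuck key, 80 mm by 75 mm, 14 mm high, lying on the headstock behind the lever. To be left alone.

How it is judged (in metres and radians):
At the end, for the whole second after the job is handed in: The lever rests with its pin within 5 mm of the middle of the yellow-dot (reverse) notch and fully down in it (knob lift under 2 mm), let go and at rest (horizontal distance between pin_tip and notch_reverse below 0.005 m and value of joint plunger below 0.002 m and angular speed of feed_lever below 0.05 rad/s); the robot touches nothing.
It fails at once if the lever forced against butting clutch dogs (over 90 N between the dogs, about 40 N at the knob) (contact force between feed_lever and chuck above 90 N).
It fails at once if the valve moved more than 30 mm or tipped over (distance of valve_mid from where it was at the start of the episode above 0.03 m or angle between valve_mid's own z axis and vertical above 0.5 rad).
It fails at once if the valve spring moved more than 30 mm (distance of spring_mid from where it was at the start of the episode above 0.03 m).
It fails at once if the bush moved more than 30 mm (distance of bush_mid from where it was at the start of the episode above 0.03 m).
It fails at once if the chuck key moved more than 30 mm (distance of chuck_key from where it was at the start of the episode above 0.03 m).
It also fails if it takes over 58 s, if anything falls off the work surface, if the arm or the gripper's body presses on something with over 40 N, if the wrist force passes 120 N, or if a joint passes its speed limit or range.

ROBOT

A 6-joint arm with a two-finger parallel gripper is mounted at the origin on the work surface. World frame = base frame: x ahead of the robot, y to its left, z up, the work surface at z = 0. Lengths are in m, angles in degrees, forces in N, time in s.
With the tool pointing down it reaches from about 0.35 to 0.875 m from the base axis. Payload 4.2 kg.
Tool frame: the origin (TCP) lies midway between the tips of the shut fingers; the grasp point (between the pads) lies 19 mm behind it; z points along the fingers, y is the direction in which the jaws open and shut (so a half turn about z gives the same grasp; the last joint's range is limited). The gripper opens to 87 mm and grips with 3 to 60 N. Pads are 19 mm wide; open, the fingers measure 117 mm over their backs; the gripper's body (75 mm by 190 mm) begins 51 mm behind the grasp point.
Start: joints at [78.988, 22.042, 0.453, 0, -68.411, -14.817], TCP at [0.272, 0.563, 0.223] pointing down, gripper open.
Joint ranges: [-179.83, 179.83], [-69.29, 118.12], [-61.27, 80.66], [-181.25, 117.63], [-171.15, -9.14], [-177.46, 177.46]. Speed limits (degrees/s): [159.86, 159.86, 180, 180, 180, 180].

INTERFACE

Orientations are given as a 3x3 rotation matrix whose columns are the frame's x, y, z axes.
In Python, from station import sense, capture, calibration, finish_job gives the robot as it stands.
- The arm moves only by the tool carry_out, never from a script. Its argument "commands" is one flat list of numbers, 6 for each row, row after row: the shift along the tool's x, y, z in mm, then the turn, a rotation vector about the tool's x, y, z in rad. A call has 1 to 5 rows; each row shifts and turns the pose as measured when the row begins, along the tool's axes as they then stand; what a row does not reach is not made up. A row lasts 1/8 s, in which the tool goes at most 62.5 mm and 10.7 degrees, less where a joint would pass 70% of its speed; a pose out of reach is approached as far as the arm can. A call is refused whole if a number of a shift passes 62.5 or a number of a turn 0.188, either way. A call with a gripper value outside its range is refused whole. "grip" is the finger opening in mm, from 0 to 87, set as the call begins (left out, the last holds). The fingers move at their own pace and stop on an object; the grip force is fixed at half the most. Time passes only in rows, so rows that do not move let the fingers close. It gives the time, the measured TCP pose, the force and the opening at its end, in the units of the state.
- sense(): the state, without advancing time (a new reading comes with each control period).
- capture(name): name is "side" or "top" or "wrist"; returns the picture (480x640x3 uint8, red, green, blue); there is no depth.
- calibration(name): a dict with "fx", "fy", "cx", "cy" (pixels), "rvec" (rotation vector, rad) and "tvec" (3), from world to camera coordinates, as OpenCV has them. Camera axes: x right, y down, z forward; pixel columns grow to the right and rows downward; lengths in m; the calibration is good to about 2 mm. The wrist camera is an equidistant fisheye: a pixel r from the principal point sees the ray r / f radians off the axis. A picture is of the moment at which its call begins: read the wrist's pose just before it. calibration takes no time and is no camera call; for the wrist camera it gives the pose at the moment of the call.
- finish_job(): hands the job in, once; it reports no verdict.
The state is a dict: "time_s": time; "joints": joint angles; "joint_velocities": joint speeds; "effort": joint torques, N m; "tcp_pos": TCP position; "ee_rot": TCP orientation; "wrist_force": force on the tool from outside, world axes, zero at the start; "moment": the same for the moment, N m; "gripper_width": opening from 0.0 (shut) to 1.0 (fully open).
Only numpy, scipy, OpenCV 4.12 (cv2) and the standard library are available. Lean on these libraries where they do the work, as an engineer would, in place of code of your own. Each camera call takes 0.05 s, during which the arm holds its last target.

## Working session

There is one attempt and no reset: what is moved stays moved. The work goes in short steps, Python scripts to look and compute and a tool call to move; the robot and the scene stay as the last step left them, time stands still between calls to the robot, and variables do not carry over. Pictures are saved under pics/ and viewed, and the job is handed in when it is done.

Besides the shell and the picture viewer there is one more tool, called by a JSON object that holds its "api" and its "payload", one argument or row to a line. carry_out: Moves the arm, as the interface text tells. Its arguments: {"type":"object","properties":{"commands":{"type":"array"},"grip":{"type":"number"}},"required":["commands"]}

```bash
ls; mkdir -p pics; python3 - <<'E'
from station import *
import cv2
s=sense();print(s)
for n in("side","top","wrist"):
    c=calibration(n);print(n,c)
    cv2.imwrite(f"pics/{n}0.png",cv2.cvtColor(capture(n),cv2.COLOR_RGB2BGR))
E
```

```text
pics
{'time_s': 0.0, 'joints': array([ 7.89898148e+01,  2.20899889e+01,  3.79603592e-01, -2.92122524e-02,
       -6.84090798e+01, -1.48152604e+01]), 'joint_velocities': array([-0.13308297,  0.02908579,  0.05864984, -0.06808757,  0.06058909,
       -0.00338547]), 'effort': array([-9.93902286e-04, -3.90662169e+01,  1.87403387e+01,  4.21998248e+00,
        1.10319440e-02, -1.91099930e-04]), 'tcp_pos': array([0.27200284, 0.56204574, 0.22146594]), 'ee_rot': array([[ 9.00043463e-01, -4.35799287e-01, -8.63553013e-04],
       [-4.35800136e-01, -9.00041341e-01, -1.95609347e-03],
       [ 7.52307270e-05,  2.13690566e-03, -9.99997714e-01]]), 'wrist_force': array([ 0.15076467, -0.20241864, -0.22085345]), 'moment': array([-0.00922791,  0.00911502,  0.02502305]), 'gripper_width': 0.9995454906875045}
side {'fx': 455.79158867312975, 'fy': 455.79158867312975, 'cx': 313.0454752113105, 'cy': 239.98612391692083, 'rvec': array([ 0.32833181, -2.78299999,  1.21328474]), 'tvec': array([0.54549495, 0.17641575, 0.84139754])}
top {'fx': 608.0091238539519, 'fy': 608.0091238539519, 'cx': 322.77346324269485, 'cy': 230.77405229367898, 'rvec': array([ 2.12171616, -2.16933852,  0.12625807]), 'tvec': array([0.11470479, 0.56040384, 1.25535891])}
wrist {'fx': 371.64829954431775, 'fy': 371.64829954431775, 'cx': 321.82171141903706, 'cy': 240.4010999880231, 'rvec': array([-1.58383352,  2.52569748,  0.33473657]), 'tvec': array([ 0.62441439, -0.03212707,  0.39020873])}
```

View pics/top0.png

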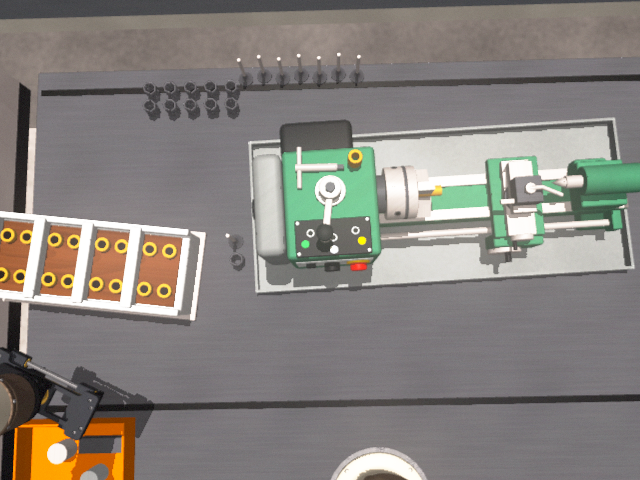

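View pics/side0.png

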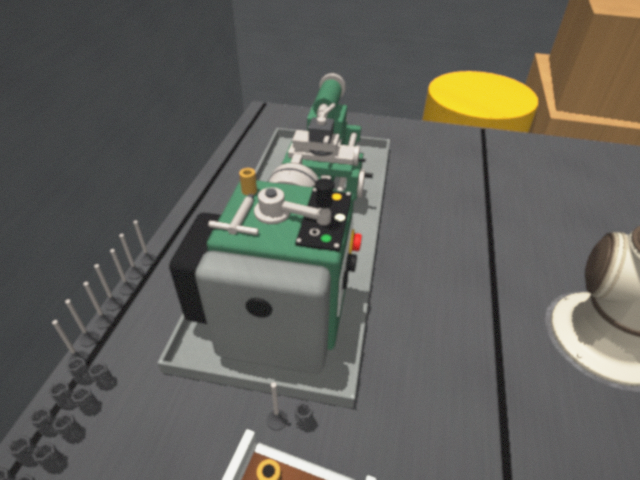

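View pics/wrist0.png

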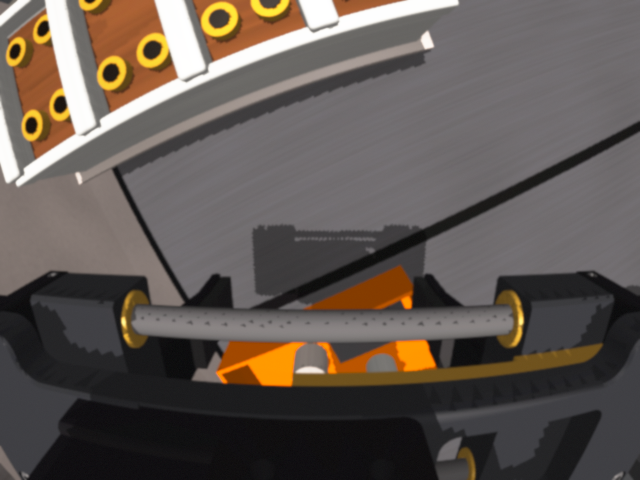

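The top view shows the headstock around (330,205), the hub at (330,190), the knob near (325,232), and dots at (306,244) green, (334,250) white and (362,240) yellow. I'll enlarge it to measure.

```bash
python3 - <<'E'
import cv2
a=cv2.imread("pics/top0.png")[140:280,270:450]
cv2.imwrite("pics/top0z.png",cv2.resize(a,None,fx=4.4,fy=4.2,interpolation=cv2.INTER_CUBIC))
a=cv2.imread("pics/side0.png")[150:270,200:380]
cv2.imwrite("pics/side0z.png",cv2.resize(a,None,fx=4.4,fy=4.4,interpolation=cv2.INTER_CUBIC))
E
```

```text
(no output)
```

View pics/top0z.png

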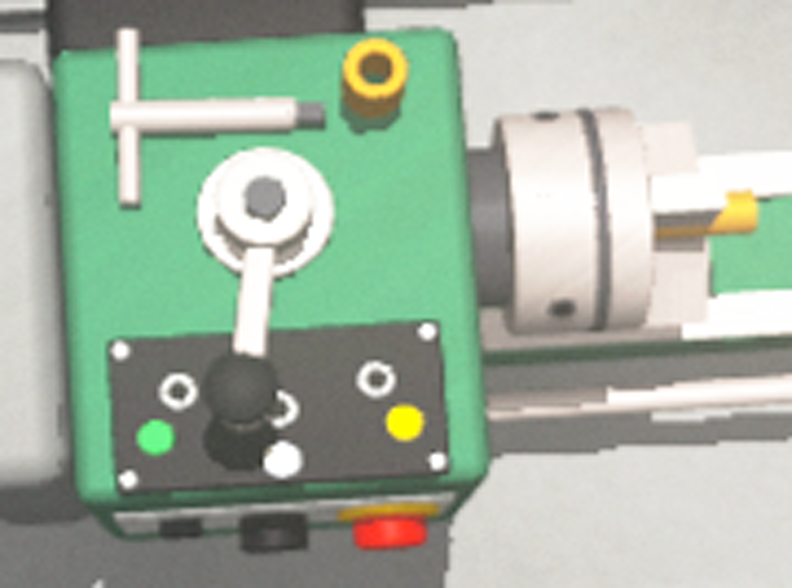

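View pics/side0z.png

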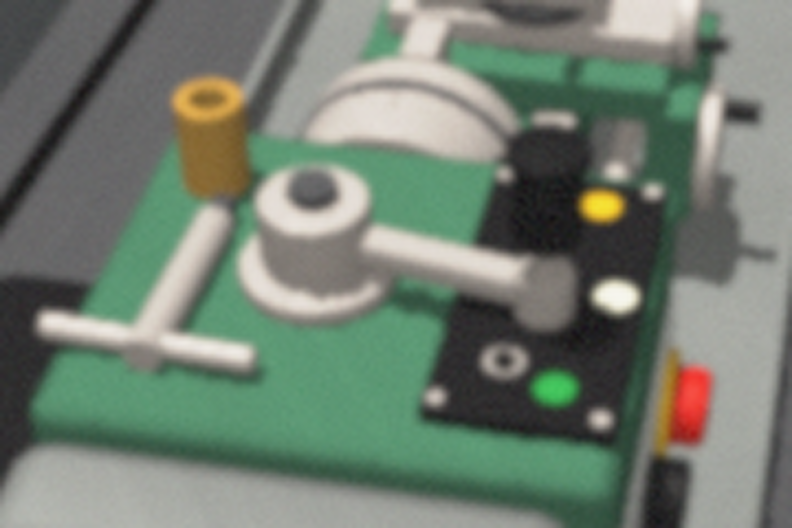

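```bash
cat > h.py <<'E'
import numpy as np, cv2
from station import *
def proj(n,P):
    c=calibration(n);K=np.array([[c['fx'],0,c['cx']],[0,c['fy'],c['cy']],[0,0,1]])
    return cv2.projectPoints(np.asarray(P,float).reshape(-1,1,3),c['rvec'],c['tvec'],K,None)[0][:,0]
def back(n,uv,z):
    c=calibration(n);R=cv2.Rodrigues(c['rvec'])[0];t=c['tvec']
    d=R.T@np.array([(uv[0]-c['cx'])/c['fx'],(uv[1]-c['cy'])/c['fy'],1]);o=-R.T@t
    return o+d*(z-o[2])/d[2]
E
python3 - <<'E'
from h import *
from scipy.optimize import least_squares
T=lambda x,y:(270+x/4.4-.4,140+y/4.2-.4); S=lambda x,y:(200+x/4.4-.4,150+y/4.4-.4)
a=.49
def model(p):
    x,y,yaw,lev=p
    def pt(r,ang,z): 
        t=yaw+ang; return [x-r*np.cos(t),y-r*np.sin(t),z]
    # ang ccw: 0 = neutral presumably
    D=lambda r,k:pt(r,k*a,.253)
    top=[D(106,0) for _ in ()]
    P=[D(.106,-1),D(.106,0),D(.106,1),D(.085,-1),D(.085,1),pt(0,0,.287),pt(.085,lev,.326)]
    return P
ot=[T(155,437),T(283,460),T(405,423),T(178,391),T(376,379),T(265,197),T(241,379)]
os=[S(555,388),S(615,296),S(602,206),S(504,360),None,S(313,188),S(549,148)]
def res(p):
    P=model(p);rt=proj("top",P)-ot; rs=proj("side",P)
    r=[rt.ravel()]+[ (rs[i]-os[i])/1.0 for i in range(7) if os[i]]
    return np.concatenate(r)
c=back("top",T(265,197),.287);print(c)
s=least_squares(res,[c[0],c[1],0,-.2]);print(s.x,s.cost);print(res(s.x).reshape(-1,2).round(1))
P=np.array(model(s.x));print(P.round(4)); np.save("fit.npy",s.x)
for n,o in(("top",ot),):
  for q,z in zip(o,P[:,2]): print(back(n,q,z).round(4))
E
```

```text
[0.60655363 0.08496671 0.287     ]
[ 0.60739611  0.08584621  0.04327741 -0.18368838] 6.776499219023963
[[-0.1  0.1]
 [-0.5 -0.3]
 [-0.5 -0.3]
 [-0.4  0.3]
 [-0.3  0.1]
 [-0.5 -0.5]
 [-1.3  1.6]
 [ 0.1 -0.5]
 [ 0.  -0.3]
 [-0.2 -0.4]
 [ 0.4 -0.3]
 [-0.1 -1.9]
 [-0.2 -1.8]]
[[0.5118 0.1316 0.253 ]
 [0.5015 0.0813 0.253 ]
 [0.5161 0.032  0.253 ]
 [0.5307 0.1226 0.253 ]
 [0.5342 0.0426 0.253 ]
 [0.6074 0.0858 0.287 ]
 [0.5232 0.0977 0.326 ]]
[0.5119 0.1315 0.253 ]
[0.501  0.0803 0.253 ]
[0.5155 0.031  0.253 ]
[0.5312 0.1219 0.253 ]
[0.5344 0.0421 0.253 ]
[0.6066 0.085  0.287 ]
[0.5258 0.0956 0.326 ]
```

```bash
cat >> h.py <<'E'
from scipy.spatial.transform import Rotation as Ro
X,Y,YAW,_=np.load('fit.npy')
def Rd(th): # tool x along lever own +x at world angle th, z down
    c,s=np.cos(th),np.sin(th); return np.array([[c,s,0],[s,-c,0],[0,0,-1.]])
def rows(targets):
    """targets list of (pos,R) ; prints rows from the measured pose"""
    s=sense();p,R=s['tcp_pos'],s['ee_rot'];out=[]
    for q,Q in targets:
        q=np.asarray(q,float)
        out.append(np.r_[R.T@(q-p)*1000,Ro.from_matrix(R.T@Q).as_rotvec()]);p,R=q,Q
    for o in out: print(o[:3].round(1).tolist(),o[3:].round(3).tolist())
def knob(lev,r=.085): t=YAW+lev; return np.array([X-r*np.cos(t),Y-r*np.sin(t)])
def st():
    s=sense();d=s['tcp_pos'][:2]-[X,Y];th=np.arctan2(-d[1],-d[0])-YAW
    R=s['ee_rot'];print('t',s['time_s'],'p',s['tcp_pos'].round(4),'lev',th.round(3),'r',np.hypot(*d).round(4),'xang',(np.arctan2(R[1,0],R[0,0])-YAW).round(3),'F',s['wrist_force'].round(1),'M',s['moment'].round(2),'w',round(s['gripper_width']*87,1))
E
python3 - <<'E'
from h import *
st()
s=sense();p0=s['tcp_pos'];R0=s['ee_rot'];t0=np.arctan2(R0[1,0],R0[0,0])
g=np.r_[knob(-.175),.40]; up=p0+[0,0,.05]
L=[(up,R0),(up+[0,0,.06],R0)]
N=12
for i in range(1,N+1):
    f=i/N; q=(1-f)*(up+[0,0,.06])+f*g; L.append((q,Rd(t0+f*(YAW-.175-t0))))
rows(L)
E
```

```text
t 0.15 p [0.2721 0.5622 0.2217] lev -1.001 r 0.5825 xang -0.494 F [ 0.1 -1.1 -0.2] M [-0.   -0.04 -0.01] w 86.7
[0.0, 0.1, -50.0] [0.0, 0.0, 0.0]
[0.0, 0.1, -60.0] [0.0, 0.0, 0.0]
[35.7, 25.8, -5.6] [0.002, -0.0, -0.027]
[35.0, 26.7, -5.7] [0.0, 0.0, -0.027]
[34.3, 27.6, -5.7] [0.0, 0.0, -0.027]
[33.6, 28.5, -5.7] [0.0, 0.0, -0.027]
[32.8, 29.4, -5.7] [0.0, 0.0, -0.027]
[32.0, 30.3, -5.7] [0.0, 0.0, -0.027]
[31.2, 31.1, -5.7] [0.0, 0.0, -0.027]
[30.3, 31.9, -5.7] [0.0, 0.0, -0.027]
[29.5, 32.7, -5.7] [0.0, 0.0, -0.027]
[28.6, 33.5, -5.7] [0.0, 0.0, -0.027]
[27.7, 34.3, -5.7] [0.0, 0.0, -0.027]
[26.8, 35.0, -5.7] [0.0, 0.0, -0.027]
```

{"api": "carry_out", "payload": {
  "commands": [0,0,-55,0,0,0,0,0,-60,0,0,0,36,26,-8,0,0,-0.027,35,27,-8,0,0,-0.027,34,28,-8,0,0,-0.027],
  "grip": 70
}}

```text
time_s: 0.78
tcp_pos: [0.3345, 0.444, 0.361]
ee_rot: [[0.935, -0.355, -0.003], [-0.355, -0.935, -0.01], [0.001, 0.01, -1.0]]
wrist_force: [-0.1, 0.3, 0.8]
gripper_width: 0.806
```

{"api": "carry_out", "payload": {
  "commands": [34,29,-6,0,0,-0.027,33,29,-6,0,0,-0.027,32,30,-6,0,0,-0.027,31,31,-6,0,0,-0.027,30,32,-6,0,0,-0.027]
}}

```text
time_s: 1.4
tcp_pos: [0.4432, 0.2446, 0.3928]
ee_rot: [[0.975, -0.22, -0.005], [-0.22, -0.975, -0.011], [-0.002, 0.011, -1.0]]
wrist_force: [0.6, -0.0, 0.7]
gripper_width: 0.804
```

```bash
python3 - <<'E'
from h import *
st()
g=np.r_[knob(-.175),.40];s=sense();p=s['tcp_pos']
rows([(p+(g-p)*f,Rd(YAW-.175)) for f in(1/3,2/3,1)])
E
```

```text
t 1.4 p [0.4432 0.2446 0.3928] lev -0.812 r 0.2284 xang -0.265 F [ 0.6 -0.   0.7] M [ 0.03 -0.09  0.02] w 70.0
[36.8, 42.1, -2.0] [0.011, 0.003, -0.09]
[32.9, 45.3, -2.4] [0.0, 0.0, 0.0]
[32.9, 45.3, -2.4] [0.0, 0.0, 0.0]
```

{"api": "carry_out", "payload": {
  "commands": [36,42,-2,0.011,0.003,-0.09,33,45,-2,0,0,0,33,45,-2,0,0,0,0,0,0,0,0,0]
}}

```text
time_s: 1.9
tcp_pos: [0.5252, 0.0908, 0.3986]
ee_rot: [[0.991, -0.132, -0.001], [-0.132, -0.991, -0.0], [-0.001, 0.0, -1.0]]
wrist_force: [-0.7, 0.7, -0.6]
gripper_width: 0.802
```

```bash
python3 - <<'E'
from h import *
st()
for n in("top","wrist"):
    cv2.imwrite(f"pics/{n}1.png",cv2.cvtColor(capture(n),cv2.COLOR_RGB2BGR))
rows([(np.r_[knob(-.175),.34],Rd(YAW-.175)) ])
E
```

```text
t 1.9 p [0.5252 0.0908 0.3986] lev -0.104 r 0.0823 xang -0.175 F [-0.7  0.7 -0.6] M [-0.   -0.01 -0.03] w 69.8
[-1.5, -3.6, 58.7] [-0.0, 0.001, 0.004]
```

View pics/wrist1.png

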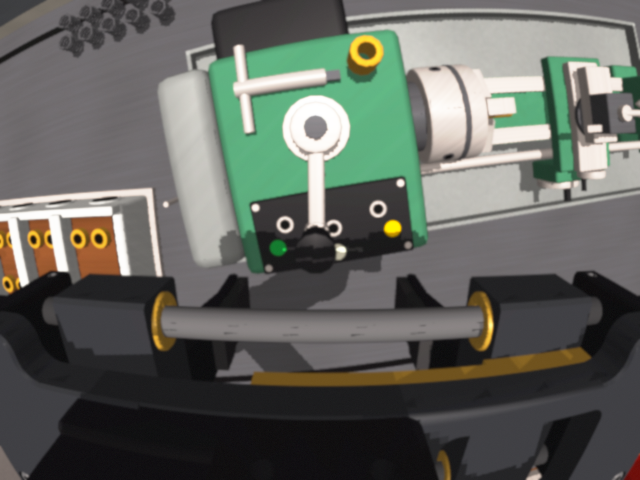

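The wrist view shows the lever arm pointing straight at the gripper: hub at (316,127), knob cap at (317,245), yellow dot at (393,228). I'll triangulate these to check the fit.

```bash
cat >> h.py <<'E'
def wback(uv,z,c=None):
    c=c or calibration("wrist");R=cv2.Rodrigues(c['rvec'])[0];o=-R.T@c['tvec']
    v=np.array([uv[0]-c['cx'],uv[1]-c['cy']]);r=np.hypot(*v);a=r/c['fx']
    d=R.T@np.r_[v/max(r,1e-9)*np.sin(a),np.cos(a)]
    return o+d*(z-o[2])/d[2]
E
python3 - <<'E'
from h import *
for n,uv,z in(("hub",(316,127),.287),("yel",(393,228),.253),("grn",(278,248),.253),("rev",(378,209),.253),("fwd",(285,224),.253),("knobtop",(317,243),.326)):
    print(n,wback(uv,z).round(4))
a=cv2.imread("pics/wrist1.png")[80:290,230:530]
cv2.imwrite("pics/w1z.png",cv2.resize(a,None,fx=2.6,fy=2.6,interpolation=cv2.INTER_CUBIC))
E
```

```text
hub [0.6061 0.0875 0.287 ]
yel [0.5149 0.0332 0.253 ]
grn [0.5098 0.134  0.253 ]
rev [0.533  0.0447 0.253 ]
fwd [0.5301 0.1247 0.253 ]
knobtop [0.53   0.0962 0.326 ]
```

View pics/w1z.png

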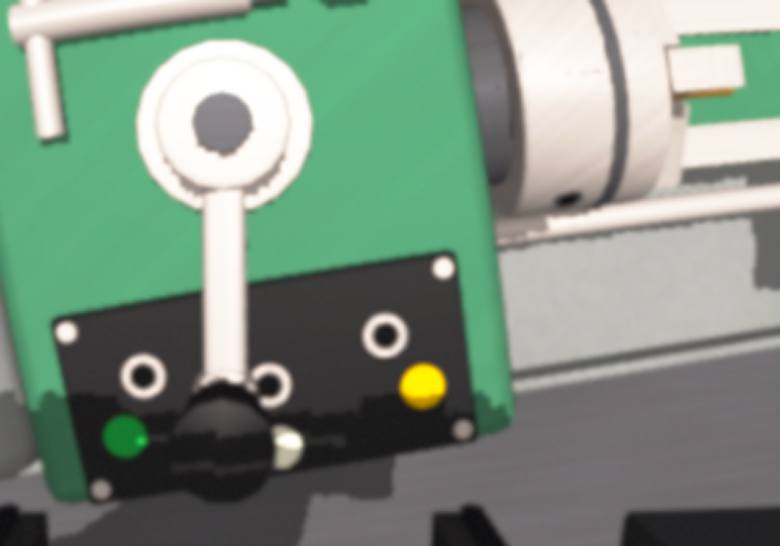

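{"api": "carry_out", "payload": {
  "commands": [-1,-4,40,0,0,0,0,0,35,0,0,0,0,0,25,0,0,0,0,0,12,0,0,0]
}}

```text
time_s: 2.5
tcp_pos: [0.5223, 0.1027, 0.2851]
ee_rot: [[0.993, -0.12, 0.003], [-0.12, -0.993, 0.003], [0.002, -0.004, -1.0]]
wrist_force: [1.1, 0.1, 0.1]
gripper_width: 0.805
```

```bash
python3 - <<'E'
from h import *
st()
for n in("side","wrist"):
    cv2.imwrite(f"pics/{n}2.png",cv2.cvtColor(capture(n),cv2.COLOR_RGB2BGR))
a=cv2.imread("pics/side2.png")[100:270,200:400]
b=cv2.imread("pics/wrist2.png")[100:440,130:530]
cv2.imwrite("pics/c2.png",np.vstack([cv2.resize(a,(400,300)),cv2.resize(b,(400,300))])[:600])
rows([(np.r_[knob(-.175),.284],Rd(YAW-.175)) ])
E
```

```text
t 2.5 p [0.5223 0.1027 0.2851] lev -0.239 r 0.0868 xang -0.164 F [1.1 0.1 0.1] M [-0.04 -0.    0.01] w 70.1
[1.3, 5.3, 1.4] [-0.003, -0.002, 0.011]
```

View pics/c2.png

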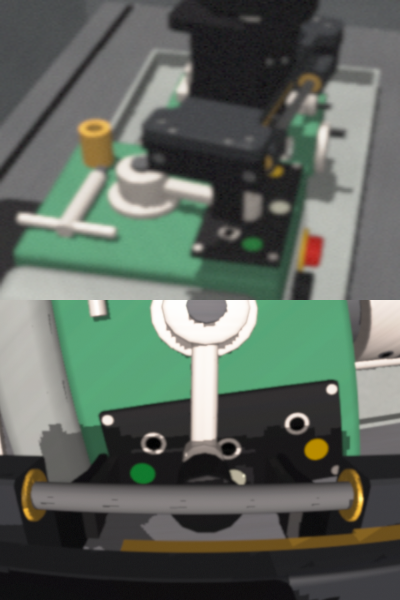

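The knob sits between the fingers, slightly to the right (−y) of centre. I'll centre on it and close.

{"api": "carry_out", "payload": {
  "commands": [1,5,1,0,0,0.01,0,0,0,0,0,0]
}}

```text
time_s: 2.85
tcp_pos: [0.5238, 0.0979, 0.2866]
ee_rot: [[0.992, -0.13, 0.006], [-0.13, -0.992, 0.004], [0.006, -0.005, -1.0]]
wrist_force: [-0.9, 0.2, -0.4]
gripper_width: 0.804
```

{"api": "carry_out", "payload": {
  "commands": [0,0,0,0,0,0,0,0,0,0,0,0,0,0,0,0,0,0,0,0,0,0,0,0],
  "grip": 0
}}

```text
time_s: 3.35
tcp_pos: [0.5245, 0.0979, 0.2883]
ee_rot: [[0.991, -0.13, 0.009], [-0.13, -0.991, 0.006], [0.009, -0.007, -1.0]]
wrist_force: [-0.4, 0.8, 0.2]
gripper_width: 0.434
```

```bash
python3 - <<'E'
from h import *
st()
E
```

```text
t 3.35 p [0.5245 0.0979 0.2883] lev -0.187 r 0.0837 xang -0.174 F [-0.4  0.8  0.2] M [-0.01  0.03  0.01] w 37.7
```

{"api": "carry_out", "payload": {
  "commands": [0,0,4,0,0,0,0,0,1,-0.004,-0.004,0,0,0,0,0,0,0]
}}

```text
time_s: 3.72
tcp_pos: [0.5245, 0.0968, 0.285]
ee_rot: [[0.991, -0.13, 0.006], [-0.13, -0.991, 0.0], [0.006, -0.001, -1.0]]
wrist_force: [-0.9, -0.3, -0.2]
gripper_width: 0.317
```

```bash
python3 - <<'E'
from h import *
st()
cv2.imwrite("pics/wrist3.png",cv2.cvtColor(capture("wrist"),cv2.COLOR_RGB2BGR))
cv2.imwrite("pics/side3.png",cv2.resize(cv2.cvtColor(capture("side"),cv2.COLOR_RGB2BGR)[150:270,240:380],None,fx=5,fy=5))
E
```

```text
t 3.725 p [0.5245 0.0968 0.285 ] lev -0.174 r 0.0836 xang -0.174 F [-0.9 -0.3 -0.2] M [0.13 0.16 0.01] w 27.6
```

View pics/side3.png

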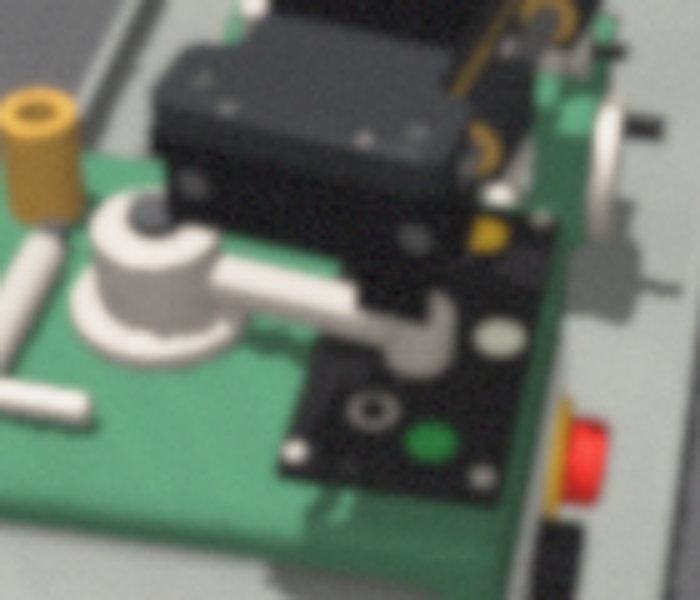

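{"api": "carry_out", "payload": {
  "commands": [0,0,0,0,0,0,0,0,0,0,0,0]
}}

```text
time_s: 4.08
tcp_pos: [0.5246, 0.0968, 0.285]
ee_rot: [[0.991, -0.13, 0.006], [-0.13, -0.992, 0.0], [0.006, -0.001, -1.0]]
wrist_force: [-1.0, -0.5, 1.4]
gripper_width: 0.318
```

{"api": "carry_out", "payload": {
  "commands": [0,0,-2,0,0,0,0,0,-2,0,0,0]
}}

```text
time_s: 4.32
tcp_pos: [0.5242, 0.0969, 0.2859]
ee_rot: [[0.991, -0.131, 0.003], [-0.131, -0.991, 0.0], [0.003, -0.0, -1.0]]
wrist_force: [4.5, -1.0, -7.0]
gripper_width: 0.312
```

```bash
python3 - <<'E'
from h import *
st()
E
```

```text
t 4.325 p [0.5242 0.0969 0.2859] lev -0.175 r 0.0839 xang -0.174 F [ 4.5 -1.  -7. ] M [-0.18 -0.93  0.08] w 27.1
```

{"api": "carry_out", "payload": {
  "commands": [0,0,-3,0,0,0,0,0,-3,0,0,0]
}}

```text
time_s: 4.58
tcp_pos: [0.5241, 0.0969, 0.2896]
ee_rot: [[0.991, -0.131, 0.0], [-0.131, -0.991, -0.001], [0.0, 0.001, -1.0]]
wrist_force: [3.0, -0.5, -7.3]
gripper_width: 0.314
```

```bash
python3 - <<'E'
from h import *
st()
E
```

```text
t 4.575 p [0.5241 0.0969 0.2896] lev -0.175 r 0.084 xang -0.175 F [ 3.  -0.5 -7.3] M [-0.19 -1.03  0.07] w 27.3
```

{"api": "carry_out", "payload": {
  "commands": [0.3,6.8,-0.5,0,0,-0.08,0.3,6.8,-0.5,0,0,-0.08]
}}

```text
time_s: 4.82
tcp_pos: [0.5234, 0.084, 0.2894]
ee_rot: [[0.999, 0.032, -0.001], [0.032, -0.999, 0.001], [-0.001, -0.001, -1.0]]
wrist_force: [3.8, -0.3, -7.5]
gripper_width: 0.311
```

```bash
python3 - <<'E'
from h import *
st()
E
```

```text
t 4.825 p [0.5234 0.084  0.2894] lev -0.022 r 0.084 xang -0.011 F [ 3.8 -0.3 -7.5] M [-0.03 -1.   -0.19] w 27.1
```

{"api": "carry_out", "payload": {
  "commands": [0.3,6.8,-0.7,0,0,-0.08,0.3,6.8,-0.7,0,0,-0.07,0.1,4,-0.7,0,0,-0.045]
}}

```text
time_s: 5.2
tcp_pos: [0.5254, 0.0674, 0.2897]
ee_rot: [[0.973, 0.23, -0.004], [0.23, -0.973, 0.004], [-0.003, -0.004, -1.0]]
wrist_force: [4.1, 0.3, -7.9]
gripper_width: 0.316
```

```bash
python3 - <<'E'
from h import *
st()
E
```

```text
t 5.2 p [0.5254 0.0674 0.2897] lev 0.179 r 0.084 xang 0.188 F [ 4.1  0.3 -7.9] M [ 0.13 -0.87 -0.17] w 27.5
```

Now small single-row steps through the dog meeting zone (lever about 0.29).

{"api": "carry_out", "payload": {
  "commands": [0.1,3.5,-0.6,0,0,-0.04]
}}

```text
time_s: 5.32
tcp_pos: [0.5262, 0.0643, 0.2896]
ee_rot: [[0.963, 0.269, -0.005], [0.269, -0.963, 0.004], [-0.004, -0.006, -1.0]]
wrist_force: [3.4, 0.4, -8.3]
gripper_width: 0.313
```

{"api": "carry_out", "payload": {
  "commands": [0.1,2.5,-0.6,0,0,-0.03]
}}

```text
time_s: 5.45
tcp_pos: [0.5268, 0.062, 0.2897]
ee_rot: [[0.955, 0.298, -0.006], [0.298, -0.955, 0.005], [-0.004, -0.006, -1.0]]
wrist_force: [3.4, -0.4, -7.7]
gripper_width: 0.311
```

{"api": "carry_out", "payload": {
  "commands": [0.1,2,-0.6,0,0,-0.025]
}}

```text
time_s: 5.58
tcp_pos: [0.5274, 0.0601, 0.2899]
ee_rot: [[0.947, 0.322, -0.007], [0.322, -0.947, 0.005], [-0.005, -0.007, -1.0]]
wrist_force: [2.1, 0.5, -8.7]
gripper_width: 0.319
```

```bash
python3 - <<'E'
from h import *
st()
E
```

```text
t 5.575 p [0.5274 0.0601 0.2899] lev 0.268 r 0.084 xang 0.285 F [ 2.1  0.5 -8.7] M [ 0.07 -0.76 -0.32] w 27.7
```

{"api": "carry_out", "payload": {
  "commands": [0,2,-0.6,0.003,0,-0.015]
}}

```text
time_s: 5.7
tcp_pos: [0.5279, 0.0585, 0.2902]
ee_rot: [[0.941, 0.338, -0.008], [0.338, -0.941, 0.008], [-0.005, -0.011, -1.0]]
wrist_force: [1.6, 1.0, -7.9]
gripper_width: 0.311
```

{"api": "carry_out", "payload": {
  "commands": [0,2,-0.6,0.003,0,-0.02]
}}

```text
time_s: 5.82
tcp_pos: [0.5285, 0.0568, 0.2907]
ee_rot: [[0.934, 0.358, -0.01], [0.358, -0.934, 0.012], [-0.005, -0.015, -1.0]]
wrist_force: [2.3, 1.4, -8.4]
gripper_width: 0.314
```

```bash
python3 - <<'E'
from h import *
st()
E
```

```text
t 5.825 p [0.5285 0.0568 0.2907] lev 0.309 r 0.084 xang 0.323 F [ 2.3  1.4 -8.4] M [ 0.34 -0.74 -0.22] w 27.3
```

{"api": "carry_out", "payload": {
  "commands": [0,2,-0.3,-0.006,0,-0.02]
}}

```text
time_s: 5.95
tcp_pos: [0.5293, 0.055, 0.2909]
ee_rot: [[0.926, 0.377, -0.008], [0.378, -0.926, 0.006], [-0.005, -0.009, -1.0]]
wrist_force: [2.6, 1.3, -8.7]
gripper_width: 0.314
```

{"api": "carry_out", "payload": {
  "commands": [0,2,-0.3,-0.004,0,-0.02]
}}

```text
time_s: 6.08
tcp_pos: [0.53, 0.0532, 0.2911]
ee_rot: [[0.918, 0.397, -0.006], [0.397, -0.918, 0.003], [-0.005, -0.005, -1.0]]
wrist_force: [2.4, 1.4, -7.6]
gripper_width: 0.312
```

```bash
python3 - <<'E'
from h import *
st()
E
```

```text
t 6.075 p [0.53   0.0532 0.2911] lev 0.356 r 0.084 xang 0.365 F [ 2.4  1.4 -7.6] M [ 0.45 -0.71 -0.17] w 27.1
```

{"api": "carry_out", "payload": {
  "commands": [0,2,0.1,0,0,-0.02]
}}

```text
time_s: 6.2
tcp_pos: [0.5307, 0.0515, 0.2909]
ee_rot: [[0.909, 0.417, -0.006], [0.417, -0.909, 0.003], [-0.005, -0.005, -1.0]]
wrist_force: [2.2, 2.2, -8.2]
gripper_width: 0.316
```

{"api": "carry_out", "payload": {
  "commands": [0,2,0.1,0,0,-0.02]
}}

```text
time_s: 6.32
tcp_pos: [0.5315, 0.0498, 0.2907]
ee_rot: [[0.9, 0.437, -0.007], [0.437, -0.9, 0.003], [-0.004, -0.006, -1.0]]
wrist_force: [2.6, 1.5, -9.0]
gripper_width: 0.314
```

{"api": "carry_out", "payload": {
  "commands": [0,2,0.1,0,0,-0.02]
}}

```text
time_s: 6.45
tcp_pos: [0.5324, 0.048, 0.2906]
ee_rot: [[0.89, 0.456, -0.007], [0.456, -0.89, 0.004], [-0.004, -0.006, -1.0]]
wrist_force: [1.3, 2.6, -8.9]
gripper_width: 0.312
```

```bash
python3 - <<'E'
from h import *
st()
E
```

```text
t 6.45 p [0.5324 0.048  0.2906] lev 0.424 r 0.084 xang 0.43 F [ 1.3  2.6 -8.9] M [ 0.68 -0.61 -0.11] w 27.2
```

{"api": "carry_out", "payload": {
  "commands": [0,2,0.3,0,0,-0.02]
}}

```text
time_s: 6.58
tcp_pos: [0.5333, 0.0463, 0.2902]
ee_rot: [[0.88, 0.475, -0.007], [0.475, -0.88, 0.004], [-0.004, -0.007, -1.0]]
wrist_force: [1.0, 3.8, -8.3]
gripper_width: 0.316
```

{"api": "carry_out", "payload": {
  "commands": [0,2,0.3,0,0,-0.02]
}}

```text
time_s: 6.7
tcp_pos: [0.5343, 0.0446, 0.2898]
ee_rot: [[0.869, 0.494, -0.007], [0.494, -0.869, 0.004], [-0.004, -0.007, -1.0]]
wrist_force: [2.7, 3.0, -8.0]
gripper_width: 0.317
```

{"api": "carry_out", "payload": {
  "commands": [0,1.5,0.3,0,0,-0.015]
}}

```text
time_s: 6.82
tcp_pos: [0.535, 0.0434, 0.2895]
ee_rot: [[0.861, 0.508, -0.007], [0.508, -0.861, 0.004], [-0.004, -0.007, -1.0]]
wrist_force: [0.6, 4.0, -7.8]
gripper_width: 0.316
```

```bash
python3 - <<'E'
from h import *
st()
for n in("side","wrist"):
    cv2.imwrite(f"pics/{n}4.png",cv2.cvtColor(capture(n),cv2.COLOR_RGB2BGR))
cv2.imwrite("pics/side4z.png",cv2.resize(cv2.imread("pics/side4.png")[150:270,240:380],None,fx=5,fy=5))
E
```

```text
t 6.825 p [0.535  0.0434 0.2895] lev 0.487 r 0.084 xang 0.49 F [ 0.6  4.  -7.8] M [ 0.86 -0.43 -0.1 ] w 27.5
```

View pics/side4z.png

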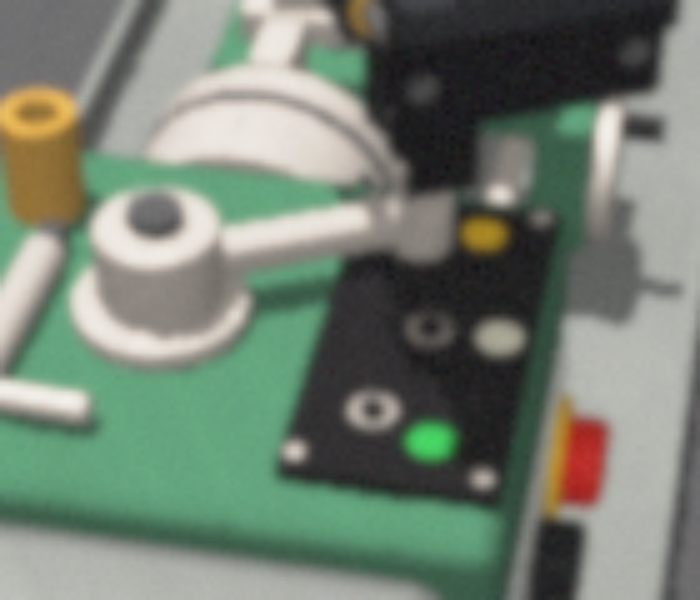

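View pics/wrist4.png

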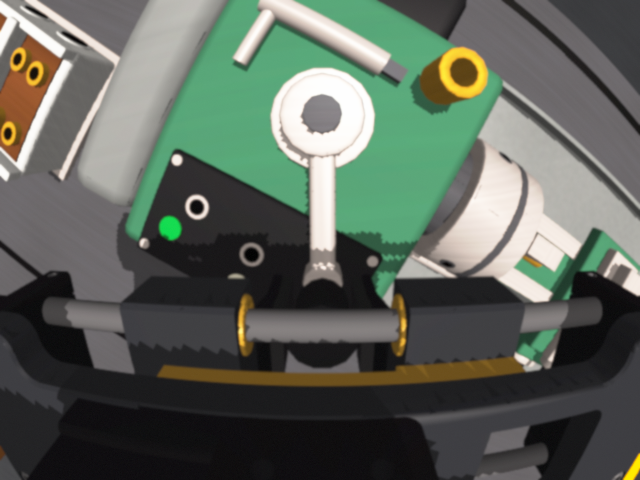

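The lever is now at the yellow-dot notch, with no butting felt on the way. I'll lower the pin.

{"api": "carry_out", "payload": {
  "commands": [0,0,2,0,0,0,0,0,2,0,0,0]
}}

```text
time_s: 7.18
tcp_pos: [0.5351, 0.0432, 0.2857]
ee_rot: [[0.861, 0.508, -0.006], [0.508, -0.861, 0.004], [-0.003, -0.007, -1.0]]
wrist_force: [0.3, 3.3, -6.6]
gripper_width: 0.317
```

{"api": "carry_out", "payload": {
  "commands": [0,0,2,0,0,0]
}}

```text
time_s: 7.3
tcp_pos: [0.5351, 0.0432, 0.2838]
ee_rot: [[0.861, 0.508, -0.006], [0.508, -0.861, 0.004], [-0.003, -0.007, -1.0]]
wrist_force: [1.1, 3.5, -5.4]
gripper_width: 0.316
```

{"api": "carry_out", "payload": {
  "commands": [0,0,2,0,0,0]
}}

```text
time_s: 7.42
tcp_pos: [0.5351, 0.0432, 0.2821]
ee_rot: [[0.861, 0.508, -0.006], [0.508, -0.861, 0.004], [-0.003, -0.006, -1.0]]
wrist_force: [0.0, 3.4, -5.5]
gripper_width: 0.309
```

```bash
python3 - <<'E'
from h import *
st()
E
```

```text
t 7.425 p [0.5351 0.0432 0.2821] lev 0.49 r 0.0839 xang 0.49 F [ 0.   3.4 -5.5] M [ 0.82 -0.26  0.01] w 26.9
```

{"api": "carry_out", "payload": {
  "commands": [0,0,2,0,0,0]
}}

```text
time_s: 7.55
tcp_pos: [0.5352, 0.0432, 0.2803]
ee_rot: [[0.861, 0.508, -0.005], [0.508, -0.861, 0.004], [-0.003, -0.006, -1.0]]
wrist_force: [0.8, 2.3, -4.3]
gripper_width: 0.313
```

{"api": "carry_out", "payload": {
  "commands": [0,0,1,0,0,0]
}}

```text
time_s: 7.68
tcp_pos: [0.5352, 0.0431, 0.2795]
ee_rot: [[0.861, 0.508, -0.005], [0.508, -0.861, 0.004], [-0.002, -0.006, -1.0]]
wrist_force: [0.1, 3.6, -4.1]
gripper_width: 0.319
```

{"api": "carry_out", "payload": {
  "commands": [0,0,1,0,0,0]
}}

```text
time_s: 7.8
tcp_pos: [0.5353, 0.043, 0.2792]
ee_rot: [[0.861, 0.509, -0.004], [0.509, -0.861, 0.004], [-0.002, -0.005, -1.0]]
wrist_force: [-1.0, 3.5, -1.3]
gripper_width: 0.31
```

{"api": "carry_out", "payload": {
  "commands": [0,0,-0.3,0,0,0,0,0,-0.3,0,0,0,0,0,0,0,0,0,0,0,0,0,0,0,0,0,0,0,0,0],
  "grip": 70
}}

```text
time_s: 8.43
tcp_pos: [0.5367, 0.0406, 0.2838]
ee_rot: [[0.861, 0.509, 0.002], [0.509, -0.861, -0.0], [0.001, 0.001, -1.0]]
wrist_force: [-0.4, -0.2, 0.3]
gripper_width: 0.766
```

```bash
python3 - <<'E'
from h import *
st()
E
```

```text
t 8.425 p [0.5367 0.0406 0.2838] lev 0.526 r 0.0839 xang 0.49 F [-0.4 -0.2  0.3] M [-0.11  0.05  0.01] w 66.6
```

Released with no contact force. Raising straight up and backing off for a look.

{"api": "carry_out", "payload": {
  "commands": [0,0,-25,0,0,0,0,0,-40,0,0,0,0,0,-50,0,0,0,-20,-20,-30,0,0,0,-40,-40,0,0,0,0]
}}

```text
time_s: 9.05
tcp_pos: [0.4549, 0.0618, 0.4309]
ee_rot: [[0.863, 0.505, -0.004], [0.505, -0.863, -0.003], [-0.005, 0.001, -1.0]]
wrist_force: [-0.7, 1.5, 0.3]
gripper_width: 0.805
```

{"api": "carry_out", "payload": {
  "commands": [-40,-50,0,0,0,0,-40,-50,0,0,0,0,-10,-20,0,0,0,0,0,0,0,0,0,0]
}}

```text
time_s: 9.55
tcp_pos: [0.3138, 0.1188, 0.4329]
ee_rot: [[0.862, 0.507, 0.001], [0.507, -0.862, 0.002], [0.001, -0.001, -1.0]]
wrist_force: [0.3, 0.5, 0.6]
gripper_width: 0.805
```

```bash
python3 - <<'E'
from h import *
st()
a=cv2.cvtColor(capture("side"),cv2.COLOR_RGB2BGR);b=cv2.cvtColor(capture("top"),cv2.COLOR_RGB2BGR)
cv2.imwrite("pics/side5.png",cv2.resize(a[150:270,220:380],None,fx=5,fy=5,interpolation=cv2.INTER_CUBIC))
cv2.imwrite("pics/top5.png",cv2.resize(b[140:280,270:450],None,fx=4.4,fy=4.2,interpolation=cv2.INTER_CUBIC))
for lift in(0,.006):
  k=np.r_[knob(.49),.245+.051+.024+lift]
  ps=proj("side",[k])[0];pt=proj("top",[k])[0]
  print(lift,(ps-[220,150])*5,(pt-[270,140])*[4.4,4.2])
E
```

```text
t 9.55 p [0.3138 0.1188 0.4329] lev -0.155 r 0.2954 xang 0.488 F [0.3 0.5 0.6] M [-0.05 -0.1  -0.02] w 70.0
0 [523.89999237  63.48062784] [379.28155003 355.2869179 ]
0.006 [524.360097    46.36541496] [379.8873104  353.11585098]
```

View pics/side5.png

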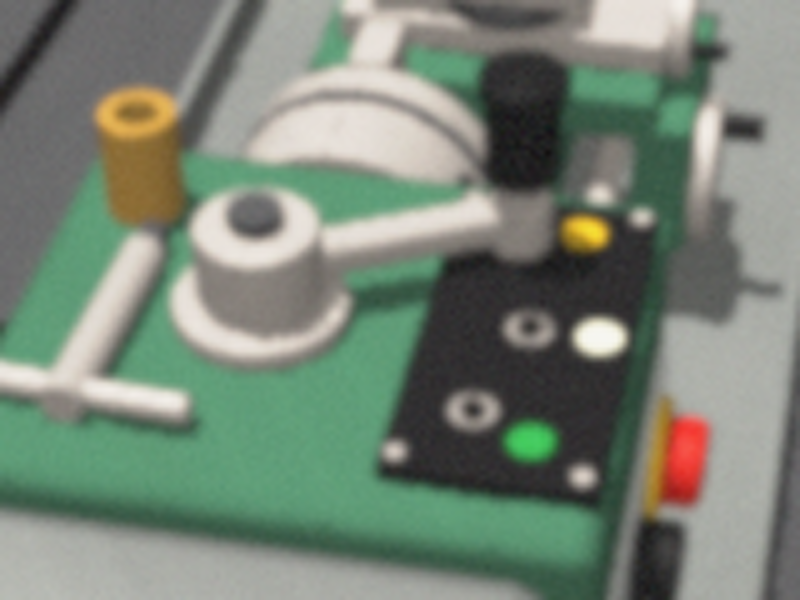

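View pics/top5.png

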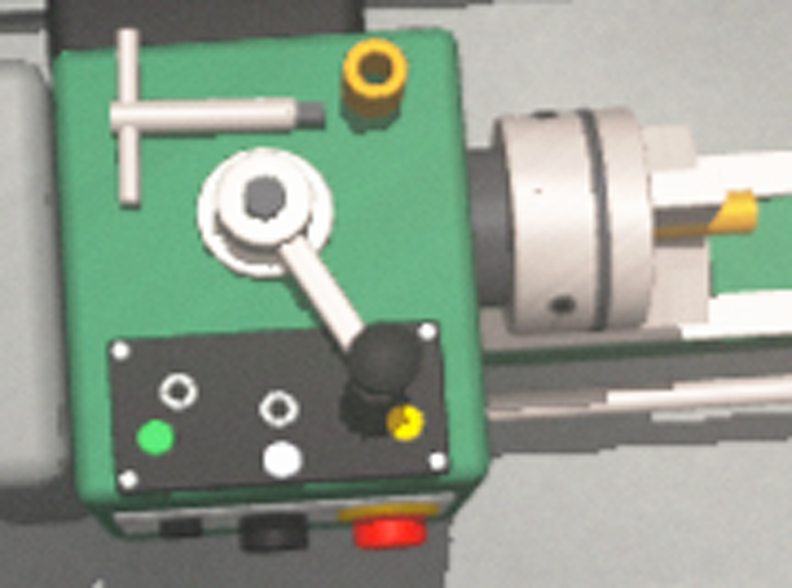

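Both views match a home pin. In the side view the cap top is at about (524,68), against a predicted 63 at zero lift and 46 riding on the plate. In the top view the knob lies over the reverse notch at (383,357), and the key and bush are unmoved.

```bash
python3 -c "
from station import *
print(finish_job())"
```

```text
the job is handed in; nothing more can be done
None
```

The lathe's feed is in reverse: the lever sits at the yellow-dot notch with its pin down, let go, and the job is handed in at about 9.6 s. I gripped the knob, drew it up to about 10–12 mm of lift and swung it past neutral with the wrist turning along. I then lowered the pin into the notch, opened the fingers and backed the arm away.

- **Clutch dogs:** they slipped in without butting. Sideways force at the wrist stayed under about 5 N, so the chuck never needed turning.
- **Pin home:** the downward pull faded to about 1 N at 10 mm below the carrying height. In the side view the cap's height matches the predicted home position to about 1 mm, and it would stand 17 px higher in the enlarged view if the pin were riding on the plate.
- **Lever position:** in the top view the knob lies within about 1 mm of its predicted place over the reverse notch. My camera fit put the gripped knob 84 mm from the pivot rather than 85 mm, which is within the calibration error.
- **Other objects:** the chuck key and bush look unmoved in the last pictures. The valve and spring were outside those enlarged views, so I did not recheck them. The arm passed well above them.

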